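# Unbolt the side guide, park the bolt in its notch and set the guide to the carton

### The job

The side guide of the card fixture is locked by a steel slide bolt. Raise the bolt's ball handle, draw the bolt out of the guide and park it with the handle lying fully down in the keeper's far notch, feeling for that notch because the keeper is clamped somewhere different each time. Then slide the guide by its post up to the carton until it touches, without pushing the carton out of its place, and leave the boxes and the bottle beside the fixture alone.

Things in the scene. Friction and masses are not known exactly. Their poses are not given: they have to be found in the camera images.
- fixture: Fixed painted-steel fixture; base board 10 mm thick. Origin on the table under the bolt's axis; x: the way the guide slides to the carton, y: the way the bolt is drawn out, z up. Bolt axis: along y at x = 0, z = 65 mm. Bearing blocks, 44 mm wide in x, tops at z = 85 mm, at y = 0 to 20 and 125 to 150 mm. A back plate (x = -14 to -7, z to 97 mm) stops the handle just past upright.
- home_notch (a point): Home notch, where the handle lies at the start: 17 mm wide, centred at fixture y = 32 mm, in an upright plate that stands between the bearings on the +x side of the bolt (x = 20 to 26 mm, top z = 77 mm). This point: fixture (23, 32, 65) mm, axes as the fixture's. To pass over this plate and the keeper the handle must stand at least 46 degrees above level.
- keeper_zone (a point): Middle of the stretch in which the keeper may be clamped: fixture (30, 85, 65) mm, axes as the fixture's. The keeper is an upright plate (x = 27 to 32 mm, top z = 83 mm) with one parking notch 17 mm wide, centred anywhere at fixture y = 74 to 96 mm; its place is not measured: see or feel for it. In the notch the handle lies 10 degrees above level.
- bolt: Loose plain steel slide bolt, 0.4 kg: rod 16 mm thick, 232 mm long along its y (97 mm to -y, 135 mm to +y of the origin), sliding and turning in its bearings with 1 mm play; stalk 12 mm thick with a ball knob. Origin on the rod's axis at the stalk's root. Its z is vertical when the handle is down (stalk 10 degrees above its +x). Drawn 28 mm or more, its tip is clear of the guide's lug.
- bolt_knob (a point): Centre of the bolt's ball knob, 24 mm in diameter, at the end of the stalk, 68 mm from the rod's axis. With the handle down it is at fixture x = 67, z = 77 mm; it swings up about the rod's axis. Axes as the bolt's.
- guide (a joint): Travel of the side guide along the fixture's +x, m; 0 where the bolt locks it, at most 0.09. Sliding it takes about 2 N.
- guide_grip (a point): Gripping point on the guide's upright black post, 22 mm in diameter, top at z = 102 mm, this point 84 mm above the table on its axis; the post rises from the carriage top at z = 40 mm. At guide travel 0 it is at fixture (-12, -115) mm. The guide's face plate stands 36 to 44 mm further in +x, up to z = 78 mm. Axes as the fixture's.
- guide_face (a point): Centre of the guide's flat face (110 mm wide in y, x is its outward normal, towards the carton), 40 mm above the table. At travel 0 it is at fixture (32, -117) mm.
- carton: Loose full closed kraft carton, 100 x 100 x 60 mm, 0.5 kg, standing on the fixture's board 25 to 60 mm in front of the guide's face, square to it. Origin: centre of its underside.
- carton_near (a point): Centre of the carton's side that faces the guide, 30 mm above the carton's underside.
- tray_box: Bystander: small open kraft box, 95 x 60 x 35 mm, on the table on the +y side of the fixture. Origin: centre of its underside.
- glue_bottle: Bystander: white bottle, 50 mm in diameter, 130 mm tall, on the table beyond the fixture. Origin: centre of its underside.
- card_box: Bystander: open kraft box 100 x 66 x 30 mm full of cards, on the table on the -y side of the fixture. Origin: centre of its underside.
Things that resemble listed ones, but are neither listed nor needed, are in the scene too. Several things have the shape of the bolt; the one meant has the colours described above.

How it is judged:
On the way, in this order (a step that is already met when the one before it is completed fails the run):
1. the bolt is drawn out of the guide and parked: at least 36 mm from home with its handle down in the keeper's notch (y of bolt in the frame of fixture above 0.068 m and angle between bolt's own z axis and vertical below 0.2 rad and linear speed of bolt below 0.03 m/s), for 0.2 s.
2. the guide's face has come up to the carton (x of carton_near in the frame of guide_face between -0.004 and 0.003 m), for 0.2 s.
At the end, for the whole second after the job is handed in: The bolt is at rest, drawn at least 36 mm from home, with its handle down in the parking notch (body z within 0.2 rad of vertical); the guide's face touches the carton (gap under 3 mm); the carton is at rest within 12 mm of where it stood (all of step 2 and y of bolt in the frame of fixture above 0.068 m and angle between bolt's own z axis and vertical below 0.2 rad and linear speed of each of bolt, carton below 0.02 m/s and distance of carton from where it was at the start of the episode below 0.012 m).
It fails at once if the carton is pushed more than 12 mm out of place (distance of carton from where it was at the start of the episode above 0.012 m).
It fails at once if a bystander box or the bottle is moved by more than 20 mm (distance of any of tray_box, glue_bottle, card_box from where it was at the start of the episode above 0.02 m).
It also fails if it takes over 64 s, if anything falls off the work surface, if the arm or the gripper's body presses on something with over 40 N, if the wrist force passes 120 N, or if a joint passes its speed limit or range.

### The arm

A 6-joint arm with a two-finger parallel gripper is mounted at the origin on the work surface. World frame = base frame: x ahead of the robot, y to its left, z up, the work surface at z = 0. Lengths are in m, angles in rad, forces in N, time in s.
With the tool pointing down it reaches from about 0.325 to 0.85 m from the base axis. Payload 4.4 kg.
Tool frame: the origin (TCP) lies midway between the tips of the shut fingers; the grasp point (between the pads) lies 19 mm behind it (env.grip_depth is the z of the grasp point in the tool frame, in m); z points along the fingers, y is the line along which they close (so a half turn about z gives the same grasp; the last joint's range is limited). The gripper opens to 94 mm and grips with 3 to 60 N. Pads are 16 mm wide; open, the fingers measure 119 mm over their backs; the gripper's body (75 mm by 177 mm) begins 78 mm behind the grasp point.
Start: joints at [-1.5, 0.207, 1.542, -0, 1.393, -0.15], TCP at [0.126, -0.561, 0.205] pointing down, gripper open.
Joint ranges: [-2.73, 2.73], [-0.86, 2.22], [0.23, 2.46], [-1.11, 4.25], [0.08, 2.63], [-2.82, 2.82]. Speed limits (rad/s): [2.79, 2.79, 3.14, 3.14, 3.14, 3.14].

### API

Orientations are given as a unit quaternion [w, x, y, z].
In Python, from bench import env gives the robot as it stands.
- The arm moves only by the tool servo_tool, never from a script. Its argument "deltas" is one flat list of numbers, 7 for each row, row after row: the opening, from -1 (shut) to 1 (fully open), then the shift along the tool's x, y, z in cm, then the turn, a rotation vector about the tool's x, y, z in degrees. A call has 1 to 12 rows; each row is the pose to reach, as a shift and turn from the pose commanded when the call began, along the tool's axes at that moment; what a row does not reach only later rows make up. A row lasts 1/12 s, in which the tool goes at most 41.7 mm and 7.16 degrees, less where a joint would pass 70% of its speed; a pose out of reach is approached as far as the arm can. A call with a gripper value outside its range is refused whole. The fingers move at their own pace and stop on an object; the grip force is fixed at half the most. Time passes only in rows, so rows that repeat a pose let the fingers close. It gives the time, the measured TCP pose, the force, the opening and the grip force at its end, in the units of the state.
- env.observe(): the state, without advancing time (a new reading comes with each control period).
- env.capture(name): name is "side" or "top" or "wrist"; returns a dict with "color" (420x560x3 uint8, red, green, blue), "range_z" (420x560 float32, m along the optical axis (not along the pixel's ray), 0 where there is no reading), "camera_matrix" (3x3 intrinsics, pixels), "dist" ([k1, k2, p1, p2, k3] as OpenCV has them; the pictures are not rectified), "pose" (4x4, takes a point from camera to world coordinates). Camera axes: x right, y down, z forward; pixel columns grow to the right and rows downward; lengths in m; the calibration is good to about 2 mm. A picture is of the moment at which its call begins.
- env.finish_job(): hands the job in; it is judged then, once.
The state is a dict: "time_s": time; "joint_positions": joint angles; "qd": joint speeds; "joint_efforts": joint torques, N m; "position": TCP position; "tool_rot": TCP orientation; "wrist_force": force on the tool from outside, world axes, zero at the start; "ft_torque": the same for the moment, N m; "grip_width": opening from 0.0 (shut) to 1.0 (fully open); "grasp_force": force on a finger pad.
Only numpy, scipy, OpenCV 4.12 (cv2) and the standard library are available. Lean on these libraries where they do the work, as an engineer would, in place of code of your own. Each camera call takes 0.05 s, during which the arm holds its last target. There are 200 camera calls.

## Working session

There is one attempt and no reset: what is moved stays moved. The work goes in short steps, Python scripts to look and compute and a tool call to move; the robot and the scene stay as the last step left them, time stands still between calls to the robot, and variables do not carry over. Pictures are saved under pics/ and viewed, at most 10 in all, crops included, and the job is handed in when it is done.

Besides the shell and the picture viewer there is one more tool, called after "Emit:" by a JSON object that holds its "method" and its "body", one argument or row to a line. servo_tool: Moves the arm, as the interface text tells. Its arguments: {"type":"object","properties":{"deltas":{"type":"array","items":{"type":"number"}}},"required":["deltas"]}

```bash
mkdir -p pics; ls
python3 - <<'E'
from bench import env
import cv2,numpy as np,pickle
d={}
for n in("side","top"):
    c=env.capture(n);d[n]=c
    cv2.imwrite(f"pics/{n}0.png",c["color"][...,::-1]);print(n,c["pose"].round(3).tolist(),c["camera_matrix"].tolist(),c["dist"])
pickle.dump(d,open("c0.pkl","wb"))
print(env.observe())
E
```

```text
pics
side [[-0.988, -0.115, 0.106, 0.475], [-0.156, 0.69, -0.707, 0.722], [0.008, -0.715, -0.699, 0.743], [0.0, 0.0, 0.0, 1.0]] [[392.53292527019806, 0.0, 278.87535750969886], [0.0, 392.53292527019806, 211.8257350320461], [0.0, 0.0, 1.0]] [-0.10477912  0.          0.          0.          0.        ]
top [[-0.028, -0.996, 0.086, 0.474], [-1.0, 0.028, 0.001, 0.074], [-0.004, -0.086, -0.996, 1.138], [0.0, 0.0, 0.0, 1.0]] [[418.2307559534659, 0.0, 278.30159732175036], [0.0, 418.2307559534659, 204.04975910738503], [0.0, 0.0, 1.0]] [-0.01515874  0.          0.          0.          0.        ]
{'time_s': 0.1, 'joint_positions': array([-1.49949327e+00,  2.07336018e-01,  1.54277233e+00, -1.20274461e-05,
        1.39352060e+00, -1.50486578e-01]), 'qd': array([-0.00109742, -0.00284685, -0.00255732,  0.00076734, -0.00048294,
       -0.00132996]), 'joint_efforts': array([-7.77598257e-05, -3.71861744e+01, -2.82294273e+01,  6.99776458e-02,
        3.11335875e-02, -5.31659930e-05]), 'position': array([ 0.12642667, -0.56019057,  0.20442462]), 'tool_rot': array([-1.01758144e-03,  9.93856835e-01,  1.10668670e-01,  3.43858698e-05]), 'wrist_force': array([-0.68224251,  0.87008564, -0.1458424 ]), 'ft_torque': array([-0.03957301, -0.01761437,  0.02432757]), 'grasp_force': 0.0, 'grip_width': 0.9993323335053159}
```

View pics/top0.png

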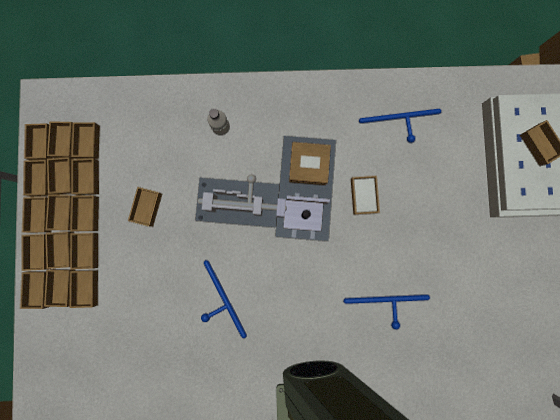

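View pics/side0.png

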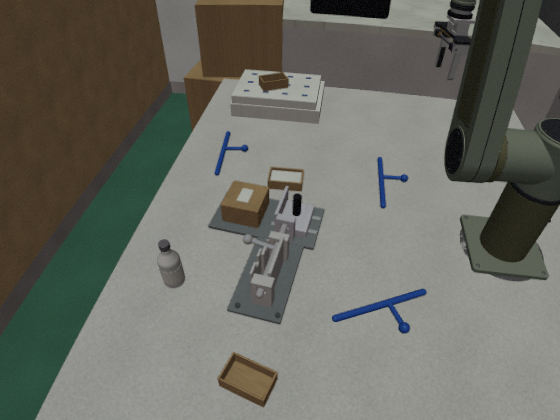

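Candidates shaped like the bolt: the blue ones at top-view (400,117), (225,300) and (387,299), and the grey steel one in the fixture, rod (207–265,205), knob (251,179). Only the steel one, lying in the bearings, fits. I'll confirm it in a crop while measuring.

```bash
cat > h.py <<'E'
import numpy as np,cv2
def cloud(c):
    h,w=c["range_z"].shape
    u,v=np.meshgrid(np.arange(w),np.arange(h))
    p=cv2.undistortPoints(np.stack([u,v],-1).reshape(-1,1,2).astype(float),c["camera_matrix"],c["dist"]).reshape(h,w,2)
    z=c["range_z"][...,None]
    P=np.concatenate([p*z,z],-1)@c["pose"][:3,:3].T+c["pose"][:3,3]
    P[c["range_z"]==0]=np.nan
    return P
E
python3 - <<'E'
import pickle,numpy as np,cv2
from h import cloud
d=pickle.load(open("c0.pkl","rb"))
t=d["top"];P=cloud(t);s=d["side"];Q=cloud(s)
a=cv2.resize(t["color"][130:245,190:345],None,fx=5,fy=5,interpolation=cv2.INTER_CUBIC)
cv2.imwrite("pics/crop_top.png",a[...,::-1])
b=cv2.resize(s["color"][175:325,205:335],None,fx=4,fy=4,interpolation=cv2.INTER_CUBIC)
cv2.imwrite("pics/crop_side.png",b[...,::-1])
for n,(u,v) in dict(knob=(251,179),post=(306,214),carton=(310,160),table=(180,260),board=(220,187),rod=(235,204)).items(): print(n,P[v-1:v+2,u-1:u+2].reshape(-1,3).mean(0).round(4))
# board: grey pixels, height band
for nm,R in(("top",P),("side",Q)):
    for lo,hi in((.006,.014),(.067,.073),(.074,.08),(.08,.0835),(.0835,.088),(.088,.092),(.094,.1),(.1,.106)):
        m=(R[...,2]>lo)&(R[...,2]<hi)&(abs(R[...,0]-.5)<.14)&(R[...,1]>-.1)&(R[...,1]<.3)
        n,l,st,ce=cv2.connectedComponentsWithStats(m.astype(np.uint8))
        for i in range(1,n):
            if st[i,4]<(12 if hi>.02 else 200):continue
            X=R[l==i][:,:2].astype(np.float32);r=cv2.minAreaRect(X*1000)
            print(nm,lo,hi,st[i].tolist(),X.mean(0).round(4),np.round(r[0],1),np.round(r[1],1),round(r[2],1))
E
```

```text
knob [0.6301 0.1425 0.0872]
post [0.5365 0.007  0.0996]
carton [ 0.6782 -0.0102  0.068 ]
table [ 0.4276  0.3458 -0.0023]
board [0.6224 0.2327 0.0073]
rod [0.5692 0.1861 0.0701]
top 0.006 0.014 [253, 178, 80, 27, 1048] [0.6068 0.04  ] [609.2  34.2] [ 66.7 219.3] 5.1
top 0.006 0.014 [198, 181, 51, 21, 587] [0.6167 0.2222] [611.3 224.7] [136.7  55.2] 88.1
top 0.006 0.014 [196, 198, 136, 44, 1564] [0.5233 0.1067] [530.5 116.6] [366.1 113.7] 88.0
top 0.067 0.073 [290, 174, 38, 9, 176] [ 0.6314 -0.0096] [629.7  -4.7] [20.6 95.8] 0.0
top 0.067 0.073 [248, 190, 5, 12, 41] [0.5881 0.1472] [589.8 147.3] [10.4 28.4] 87.9
top 0.067 0.073 [198, 199, 5, 5, 19] [0.5793 0.2759] [579.5 275.7] [10.6 10.6] 87.7
top 0.067 0.073 [213, 200, 41, 8, 175] [0.5707 0.1914] [571.1 191.3] [104.2  13.5] 84.0
top 0.067 0.073 [261, 204, 17, 8, 75] [0.5594 0.0996] [557.9  99.2] [41.  18.1] 88.4
top 0.074 0.08 [247, 180, 9, 13, 35] [0.6138 0.1446] [613.1 142.1] [29.2 20.7] 4.7
top 0.074 0.08 [287, 196, 39, 7, 99] [0.5769 0.0052] [576.7   4. ] [97.6  8.2] 83.7
top 0.08 0.0835 [247, 176, 9, 9, 25] [0.6299 0.1426] [631.
[... 2754 characters left out ...]
5. ] 84.0
side 0.08 0.0835 [253, 284, 19, 5, 28] [0.5751 0.2706] [576.4 271. ] [ 5.4 37.4] 88.8
side 0.0835 0.088 [276, 213, 20, 10, 108] [0.5576 0.0719] [557.5  71.5] [21.4 43.6] 82.6
side 0.0835 0.088 [268, 231, 21, 11, 112] [0.5654 0.1318] [564.5 131.6] [22.2 43.9] 82.4
side 0.0835 0.088 [244, 234, 8, 7, 33] [0.6322 0.1496] [631.9 148. ] [16.8 16.6] 19.5
side 0.0835 0.088 [250, 273, 24, 15, 204] [0.5786 0.2587] [578.5 257.7] [27.2 43.9] 84.3
side 0.094 0.1 [293, 197, 9, 4, 18] [0.5375 0.0169] [537.   15.4] [19.6  9.4] 5.8
side 0.094 0.1 [268, 236, 16, 38, 131] [0.5607 0.1971] [560.6 195.1] [106.7   7. ] 83.9
side 0.1 0.106 [293, 193, 8, 6, 38] [0.5383 0.0096] [539.    9.8] [17.2 19.8] 6.7
```

View pics/crop_top.png

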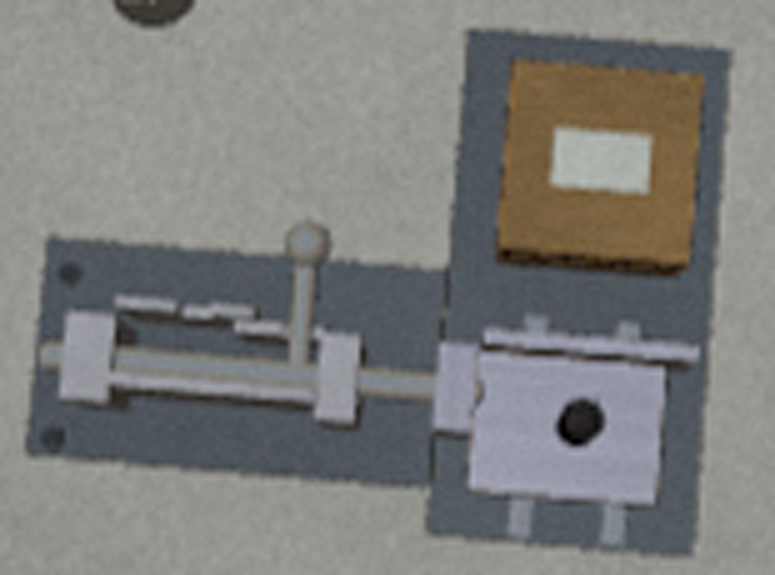

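View pics/crop_side.png

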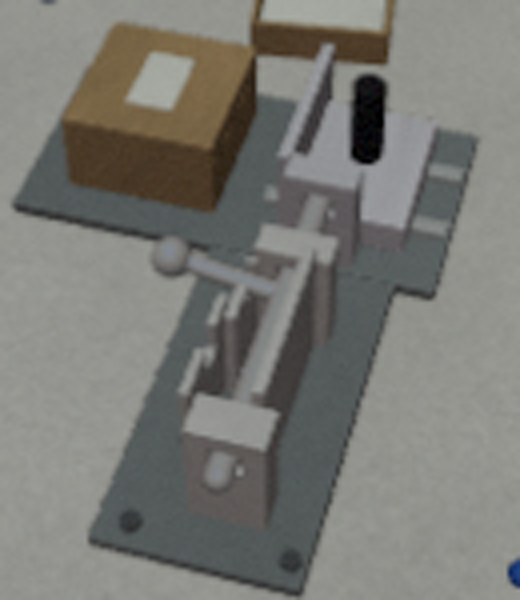

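Top crop: the steel bolt's rod runs (40–435, 355–385), its knob is at crop (307,242), i.e. (251,179) in the full image. It is the one in the bearings, steel-coloured, so it is the one meant. In the side crop the keeper is the outer plate at (180–225, 295–390), and the gap shows its notch.

From the clouds, the fixture yaw is about -6.2° and the origin about (0.5626, 0.1201). The bearing spacing comes out at 127.7 mm against 127.5 given. The knob is predicted at (0.633, 0.145), close to what was measured. The keeper's gap runs from y ≈ 80 to 96 mm, so the notch is at about 87 mm.

```bash
cat >> h.py <<'E'
from scipy.spatial.transform import Rotation as R
YAW=np.radians(-6.2);O=np.array([.5626,.1201,0])
F=R.from_euler('z',YAW)
def w(f): return O+F.apply(np.array(f)/1000)      # fixture mm -> world
def f(p): return F.inv().apply(np.array(p)-O)*1000 # world -> fixture mm
RT=F*R.from_euler('x',180,degrees=True)
def cur():
    from bench import env
    o=env.observe();q=o["tool_rot"];return np.array(o["position"]),R.from_quat(q,scalar_first=True),o
def delta(fix_tcp,rot=RT):
    p,r,o=cur()
    return (r.inv().apply(w(fix_tcp)-p)*100).round(2),np.degrees((r.inv()*rot).as_rotvec()).round(2)
E
python3 -c "
from h import *
print(delta([67,32,150])); print(w([67,32,77]),w([-12,-115,84]))"
```

```text
(array([ 64.89, -57.61,   5.58]), array([-0.12,  0.  , 18.91]))
[0.63266409 0.14467687 0.077     ] [0.53825026 0.00706863 0.084     ]
```

Emit:
{"method": "servo_tool", "body": {
  "deltas": [1, 64.9, -57.6, 5.5, 0, 0, 18.9, 1, 64.9, -57.6, 5.5, 0, 0, 18.9, 1, 64.9, -57.6, 5.5, 0, 0, 18.9, 1, 64.9, -57.6, 5.5, 0, 0, 18.9, 1, 64.9, -57.6, 5.5, 0, 0, 18.9, 1, 64.9, -57.6, 5.5, 0, 0, 18.9, 1, 64.9, -57.6, 5.5, 0, 0, 18.9, 1, 64.9, -57.6, 5.5, 0, 0, 18.9, 1, 64.9, -57.6, 5.5, 0, 0, 18.9, 1, 64.9, -57.6, 5.5, 0, 0, 18.9, 1, 64.9, -57.6, 5.5, 0, 0, 18.9, 1, 64.9, -57.6, 5.5, 0, 0, 18.9]
}}

```text
time_s: 1.1
position: [0.4182, -0.1536, 0.1736]
tool_rot: [0.0, 0.999, -0.054, -0.0]
wrist_force: [-0.1, -0.2, -0.4]
grip_width: 1.002
grasp_force: 0.0
```

```bash
python3 -c "
from h import *
print(delta([67,32,150]),cur()[2]['joint_positions'])"
```

```text
(array([ 18.1 , -31.97,   2.35]), array([0., 0., 0.])) [-5.46727399e-01 -4.46621563e-02  1.88088291e+00 -8.07592775e-05
  1.30538808e+00  1.13224629e+00]
```

Emit:
{"method": "servo_tool", "body": {
  "deltas": [0.2, 18.1, -32, 2.3, 0, 0, 0, 0.2, 18.1, -32, 2.3, 0, 0, 0, 0.2, 18.1, -32, 2.3, 0, 0, 0, 0.2, 18.1, -32, 2.3, 0, 0, 0, 0.2, 18.1, -32, 2.3, 0, 0, 0, 0.2, 18.1, -32, 2.3, 0, 0, 0, 0.2, 18.1, -32, 2.3, 0, 0, 0, 0.2, 18.1, -32, 2.3, 0, 0, 0, 0.2, 18.1, -32, 2.3, 0, 0, 0, 0.2, 18.1, -32, 2.3, 0, 0, 0, 0.2, 18.1, -32, 2.3, 0, 0, 0, 0.2, 18.1, -32, 2.3, 0, 0, 0]
}}

```text
time_s: 2.1
position: [0.6313, 0.1425, 0.1499]
tool_rot: [0.0, 0.999, -0.054, -0.001]
wrist_force: [-0.1, -0.3, 0.6]
grip_width: 0.599
grasp_force: 0.0
```

Run:
```python
from h import *
from bench import env
c=env.capture("wrist");P=cloud(c)
cv2.imwrite("pics/wrist1.png",c["color"][...,::-1])
print(delta([67,32,150]),cur()[2]['grip_width'])
Fp=f(P.reshape(-1,3)).reshape(P.shape)
# knob: z>80 around
m=(Fp[...,2]>82)&(Fp[...,0]>50)&(Fp[...,0]<85)&(Fp[...,1]>10)&(Fp[...,1]<55)&(Fp[...,2]<95)
print("knob",m.sum(),Fp[m].mean(0),Fp[m].max(0),Fp[m].min(0))
m=(Fp[...,2]>79)&(Fp[...,2]<88)&(Fp[...,0]>25)&(Fp[...,0]<35)&(Fp[...,1]>50)&(Fp[...,1]<124)
y=np.sort(Fp[m][:,1]);print("keeper",len(y)); 
if len(y)>2:
    g=np.diff(y);i=g.argmax();print(y[0],y[i],y[i+1],y[-1])
```

```text
(array([ 0.11, -0.28,  0.03]), array([ 0.04,  0.08, -0.03])) 0.6013454925464451
knob 715 [69.17410021 31.47432855 85.80287713] [78.73895586 41.8357453  90.79654528] [57.63578237 21.06705691 82.01465154]
keeper 491
55.19250827130889 67.76019631527357 94.45811418157918 123.99452929352053
```

View pics/wrist1.png

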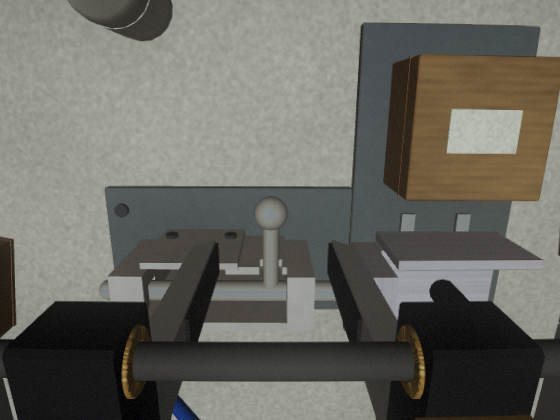

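Wrist view: the knob is at (270,213), centred between the fingers. It measures fixture (68, 31.5), matching the prediction. The keeper notch's far edge is at y ≈ 94.5, so its centre is about 86 mm. Next I lower and grip.

Emit:
{"method": "servo_tool", "body": {
  "deltas": [0.2, 0.2, -0.25, 3.5, 0, 0, 0, 0.2, 0.2, -0.25, 7, 0, 0, 0, 0.2, 0.2, -0.25, 9.2, 0, 0, 0, 0.2, 0.2, -0.25, 9.2, 0, 0, 0, 0.2, 0.2, -0.25, 9.2, 0, 0, 0, -0.3, 0.2, -0.25, 9.2, 0, 0, 0, -0.6, 0.2, -0.25, 9.2, 0, 0, 0, -0.6, 0.2, -0.25, 9.2, 0, 0, 0, -0.6, 0.2, -0.25, 9.2, 0, 0, 0, -0.6, 0.2, -0.25, 9.2, 0, 0, 0, -0.6, 0.2, -0.25, 9.2, 0, 0, 0]
}}

```text
time_s: 3.07
position: [0.6354, 0.1444, 0.0598]
tool_rot: [0.001, 0.999, -0.054, 0.001]
wrist_force: [1.5, -1.3, 0.8]
grip_width: 0.239
grasp_force: 30.0
```

Run:
```python
from h import *
p,r,o=cur();print(f(p),r.as_euler('xyz',degrees=True),f(O+o['wrist_force'])/1000,o['grip_width'],o['grasp_force'])
```

```text
[69.74522071 31.97525397 59.80986285] [ 1.79923625e+02 -1.44011514e-01 -6.17056913e+00] [ 1.58409873 -1.10878702  0.82391703] 0.23930704822258814 30.005771219730377
```

Emit:
{"method": "servo_tool", "body": {
  "deltas": [-0.6, -0.1, 0, -0.55, 0, 0, 0, -0.6, -0.3, 0, -1.15, 0, 0, 0, -0.6, -0.55, 0, -1.7, 0, 0, 0, -0.6, -0.8, 0, -2.2, 0, 0, 0, -0.6, -1.15, 0, -2.7, 0, 0, 0, -0.6, -1.5, 0, -3.2, 0, 0, 0, -0.6, -1.9, 0, -3.65, 0, 0, 0, -0.6, -2.35, 0, -4.05, 0, 0, 0, -0.6, -2.8, 0, -4.4, 0, 0, 0, -0.6, -3.3, 0, -4.7, 0, 0, 0, -0.6, -3.8, 0, -5, 0, 0, 0, -0.6, -3.8, 0, -5, 0, 0, 0]
}}

```text
time_s: 4.07
position: [0.5955, 0.1496, 0.1094]
tool_rot: [-0.0, 0.999, -0.054, -0.0]
wrist_force: [0.4, -0.4, -0.5]
grip_width: 0.239
grasp_force: 30.0
```

Run:
```python
from h import *
p,r,o=cur();print(f(p),f(O+o['wrist_force'])/1000,o['grip_width'],o['grasp_force'])
```

```text
[ 29.50358268  32.86611755 109.3839456 ] [ 0.404872   -0.33278845 -0.45908536] 0.23908286560415035 29.99979794025421
```

Emit:
{"method": "servo_tool", "body": {
  "deltas": [-0.6, 0, -0.3, 0, 0, 0, 0, -0.6, 0, -0.8, 0, 0, 0, 0, -0.6, 0, -1.4, 0, 0, 0, 0, -0.6, 0, -2, 0, 0, 0, 0, -0.6, 0, -2.6, 0, 0, 0, 0, -0.6, 0, -3.2, 0, 0, 0, 0, -0.6, 0, -3.8, 0, 0, 0, 0, -0.6, 0, -4.4, 0, 0, 0, 0, -0.6, 0, -4.9, 0, 0, 0, 0, -0.6, 0, -5.4, 0, 0, 0, 0, -0.6, 0, -5.4, 0, 0, 0, 0, -0.6, 0, -5.4, 0, 0, 0, 0]
}}

```text
time_s: 5.07
position: [0.6025, 0.2041, 0.1088]
tool_rot: [-0.001, 0.999, -0.054, 0.0]
wrist_force: [2.2, -2.4, 0.9]
grip_width: 0.238
grasp_force: 30.0
```

Run:
```python
from h import *
from bench import env
p,r,o=cur();print(f(p),f(O+o['wrist_force'])/1000,o['grip_width'],o['grasp_force'])
for n in("side","wrist"):
    c=env.capture(n);P=cloud(c);Fp=f(P.reshape(-1,3)).reshape(P.shape)
    m=(Fp[...,2]>77)&(Fp[...,2]<86)&(abs(Fp[...,0]-30)<6)&(Fp[...,1]>50)&(Fp[...,1]<122)
    y=np.sort(Fp[m][:,1]);print(n,len(y))
    if len(y)>3:
        g=np.diff(y);print([(y[i].round(1),y[i+1].round(1)) for i in np.argsort(g)[-3:]],y[0],y[-1])
    if n=="side": cv2.imwrite("pics/side2.png",cv2.resize(c["color"][175:325,190:340],None,fx=4,fy=4,interpolation=cv2.INTER_CUBIC)[...,::-1])
```

```text
[ 30.6308992   87.7734074  108.84559023] [ 2.47139581 -2.1281427   0.88176432] 0.23794288488750953 30.000033974647522
side 37
[(np.float64(59.2), np.float64(62.7)), (np.float64(80.3), np.float64(96.4)), (np.float64(62.7), np.float64(80.3))] 56.53625774425711 121.98673213029107
wrist 892
[(np.float64(51.2), np.float64(52.0)), (np.float64(53.8), np.float64(54.9)), (np.float64(77.5), np.float64(94.5))] 50.7262663974619 121.93401401997089
```

View pics/side2.png

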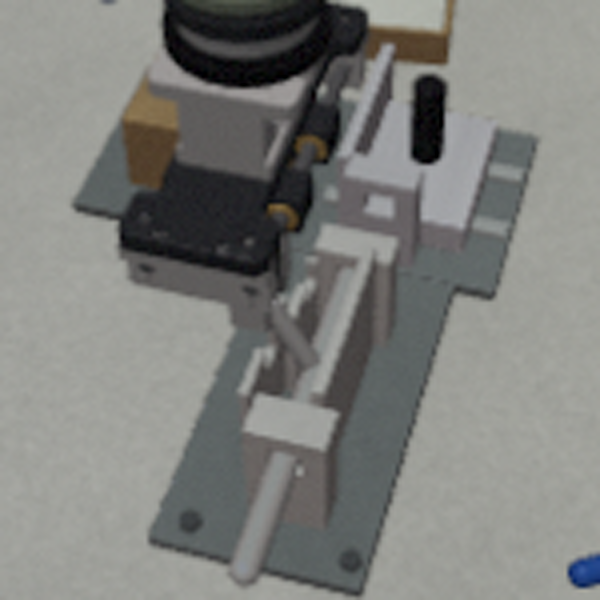

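Side view: the rod is drawn out (end at (245,570)) and the stalk hangs over the keeper at (295,330). The wrist cloud gives the notch edges as 77.5 and 94.5 mm. That is exactly 17 mm wide, centred at 86.0. The tool is at 87.8, so I shift -1.5 mm and lower partway, watching the force.

Emit:
{"method": "servo_tool", "body": {
  "deltas": [-0.6, 0, 0.15, 0, 0, 0, 0, -0.6, 0.5, 0.15, 0.3, 0, 0, 0, -0.6, 1, 0.15, 0.6, 0, 0, 0, -0.6, 1.5, 0.15, 0.95, 0, 0, 0, -0.6, 1.95, 0.15, 1.35, 0, 0, 0, -0.6, 2.15, 0.15, 1.55, 0, 0, 0, -0.6, 2.35, 0.15, 1.8, 0, 0, 0, -0.6, 2.55, 0.15, 2, 0, 0, 0, -0.6, 2.7, 0.15, 2.25, 0, 0, 0, -0.6, 2.7, 0.15, 2.25, 0, 0, 0]
}}

```text
time_s: 6.0
position: [0.6291, 0.1982, 0.0855]
tool_rot: [0.0, 0.999, -0.054, -0.0]
wrist_force: [-1.6, 2.4, 0.5]
grip_width: 0.236
grasp_force: 30.0
```

Run:
```python
from h import *
p,r,o=cur();print(f(p),f(O+o['wrist_force'])/1000,o['grip_width'],o['grasp_force'])
```

```text
[57.66595978 84.81880303 85.52755447] [-1.83264193  2.23272165  0.49314714] 0.2360261291296399 30.00001609325409
```

Emit:
{"method": "servo_tool", "body": {
  "deltas": [-0.6, 0.15, -0.05, 0.25, 0, 0, 0, -0.6, 0.3, -0.05, 0.5, 0, 0, 0, -0.6, 0.6, -0.05, 1.05, 0, 0, 0, -0.6, 0.8, -0.05, 1.55, 0, 0, 0, -0.6, 1, -0.05, 2.1, 0, 0, 0, -0.6, 1.1, -0.05, 2.5, 0, 0, 0, -0.6, 1.1, -0.05, 2.7, 0, 0, 0, -0.6, 1.1, -0.05, 2.75, 0, 0, 0, -0.6, 1.1, -0.05, 2.75, 0, 0, 0]
}}

```text
time_s: 6.75
position: [0.6408, 0.1975, 0.0595]
tool_rot: [0.0, 0.999, -0.054, 0.001]
wrist_force: [-0.7, -2.3, 4.1]
grip_width: 0.239
grasp_force: 30.0
```

Run:
```python
from h import *
p,r,o=cur();print(f(p),f(O+o['wrist_force'])/1000,o['grip_width'],o['grasp_force'])
```

```text
[69.42152483 85.35261091 59.52796307] [-0.47689719 -2.35424915  4.13177319] 0.2393763996281601 30.000891387462616
```

The handle is down: TCP z is 59.5 mm against 59.8 at home, with low force. Release, rise and move over the post.

Emit:
{"method": "servo_tool", "body": {
  "deltas": [-0.2, 0, 0, 0, 0, 0, 0, 0.2, 0, 0, 0, 0, 0, 0, 0.2, 0, 0, 0, 0, 0, 0, 0.2, 0, 0, 0, 0, 0, 0, 0.2, 0, 0, -3, 0, 0, 0, 0.2, 0, 0, -6, 0, 0, 0, 0.2, 0, 0, -9, 0, 0, 0, 0.2, 0, 0, -11, 0, 0, 0, 0.2, 0, 0, -11, 0, 0, 0]
}}

```text
time_s: 7.5
position: [0.644, 0.1988, 0.1754]
tool_rot: [-0.001, 0.999, -0.054, 0.006]
wrist_force: [0.2, -0.3, 2.1]
grip_width: 0.598
grasp_force: 0.0
```

Run:
```python
from h import *
from bench import env
p,r,o=cur();print(f(p),f(O+o['wrist_force'])/1000,o['grip_width'])
c=env.capture("wrist");P=cloud(c);Fp=f(P.reshape(-1,3)).reshape(P.shape)
m=(abs(Fp[...,0]-67)<20)&(abs(Fp[...,1]-86)<20)&(Fp[...,2]>76)&(Fp[...,2]<120)
print("knob",m.sum(),Fp[m].mean(0),Fp[m].min(0),Fp[m].max(0))
print(delta([-12,-115,150]))
```

```text
[ 72.43148287  87.02660335 175.43708491] [ 0.21778021 -0.2320611   2.09511902] 0.5982635294306339
knob 910 [67.17242255 85.41850143 83.91770811] [47.10784576 73.90878493 76.00037029] [80.55317352 97.14469489 90.91786562]
(array([-8.31, 20.15,  2.13]), array([-0.12, -0.39,  0.02]))
```

Knob top is at 90.9 mm, the same as in the home position, with y ≈ 85.5, so the bolt is parked. On to the post.

Emit:
{"method": "servo_tool", "body": {
  "deltas": [0.2, -8.3, 20.1, 2, 0, 0, 0, 0.2, -8.3, 20.1, 2, 0, 0, 0, 0.2, -8.3, 20.1, 2, 0, 0, 0, 0.2, -8.3, 20.1, 2, 0, 0, 0, 0.2, -8.3, 20.1, 2, 0, 0, 0, 0.2, -8.3, 20.1, 2, 0, 0, 0, 0.2, -8.3, 20.1, 2, 0, 0, 0, 0.2, -8.3, 20.1, 2, 0, 0, 0]
}}

```text
time_s: 8.22
position: [0.5354, 0.0072, 0.1476]
tool_rot: [-0.001, 0.999, -0.055, -0.001]
wrist_force: [0.1, 0.6, -0.3]
grip_width: 0.602
grasp_force: 0.0
```

Run:
```python
from h import *
from bench import env
p,r,o=cur();print(f(p),f(O+o['wrist_force'])/1000)
c=env.capture("wrist");P=cloud(c);Fp=f(P.reshape(-1,3)).reshape(P.shape)
cv2.imwrite("pics/wrist3.png",c["color"][...,::-1])
def st(n,b):
    m=np.all([(Fp[...,i]>b[i][0])&(Fp[...,i]<b[i][1]) for i in range(3)],0)
    if m.sum(): print(n,m.sum(),Fp[m].mean(0).round(1),np.percentile(Fp[m],2,axis=0).round(1),np.percentile(Fp[m],98,axis=0).round(1))
st("plate",((10,50),(-180,-60),(74,82)))
st("carton",((45,200),(-180,-60),(66,74)))
st("cartonface",((45,120),(-160,-75),(20,60)))
st("post",((-35,10),(-135,-95),(98,106)))
print(delta([-12,-115,65]))
```

```text
[ -14.86063187 -115.16139902  147.60257546] [-1.09445298e-04  5.86377499e-01 -3.31954580e-01]
plate 2072 [  28.  -115.4   78. ] [  19.8 -169.9   74.6] [ 32.1 -61.   79.7]
carton 12958 [ 100.3 -116.2   70.3] [  75.5 -163.9   68.7] [123.9 -68.5  71.9]
cartonface 232 [  74.3 -117.7   40.9] [  74.1 -158.2   25.5] [ 74.6 -76.9  54.4]
post 849 [ -11.  -115.3  101.7] [ -20.6 -124.9   98.8] [  -2.1 -105.9  103.3]
(array([0.22, 0.06, 8.31]), array([-0.05,  0.04,  0.01]))
```

View pics/wrist3.png

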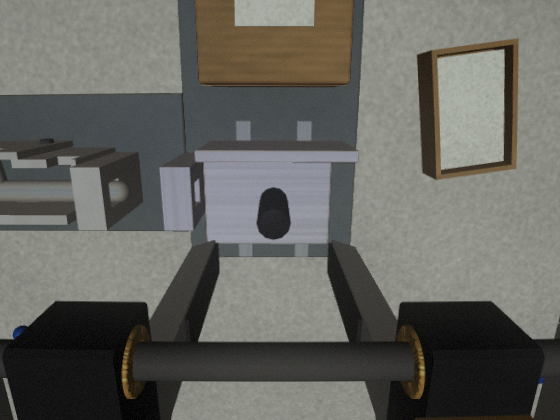

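Wrist view: the post is at (272,212), between the finger lines. The face plate is at (276,155), and the carton's near edge at row 84. The face is at x ≈ 32.3 and the carton side at 74.4, so the gap is about 42 mm, within the 25–60 mm given. I lower and grip the post.

Emit:
{"method": "servo_tool", "body": {
  "deltas": [0.2, 0.3, 0.05, 3, 0, 0, 0, 0.2, 0.3, 0.05, 6, 0, 0, 0, 0.2, 0.3, 0.05, 8.2, 0, 0, 0, 0.2, 0.3, 0.05, 8.2, 0, 0, 0, 0, 0.3, 0.05, 8.2, 0, 0, 0, -0.3, 0.3, 0.05, 8.2, 0, 0, 0, -0.6, 0.3, 0.05, 8.2, 0, 0, 0, -0.6, 0.3, 0.05, 8.2, 0, 0, 0, -0.6, 0.3, 0.05, 8.2, 0, 0, 0, -0.6, 0.3, 0.05, 8.2, 0, 0, 0, -0.6, 0.3, 0.05, 8.2, 0, 0, 0]
}}

```text
time_s: 9.18
position: [0.5399, 0.0066, 0.0681]
tool_rot: [-0.001, 0.999, -0.054, 0.001]
wrist_force: [-0.3, 2.1, 4.3]
grip_width: 0.232
grasp_force: 30.0
```

Emit:
{"method": "servo_tool", "body": {
  "deltas": [-0.6, 0.2, 0, 0, 0, 0, 0, -0.6, 0.6, 0, 0, 0, 0, 0, -0.6, 1, 0, 0, 0, 0, 0, -0.6, 1.4, 0, 0, 0, 0, 0, -0.6, 1.8, 0, 0, 0, 0, 0, -0.6, 2.2, 0, 0, 0, 0, 0, -0.6, 2.6, 0, 0, 0, 0, 0, -0.6, 2.9, 0, 0, 0, 0, 0, -0.6, 3.2, 0, 0, 0, 0, 0, -0.6, 3.4, 0, 0, 0, 0, 0, -0.6, 3.5, 0, 0, 0, 0, 0, -0.6, 3.5, 0, 0, 0, 0, 0]
}}

```text
time_s: 10.18
position: [0.5747, 0.0027, 0.0681]
tool_rot: [-0.0, 0.999, -0.054, 0.001]
wrist_force: [-0.8, 2.1, 5.6]
grip_width: 0.229
grasp_force: 30.0
```

```bash
cat > g.py <<'E'
from h import *
from bench import env
p,r,o=cur();print(f(p),f(O+o['wrist_force'])/1000,o['grip_width'],o['grasp_force'])
for n in("wrist","side"):
    c=env.capture(n);Fp=f(cloud(c).reshape(-1,3)).reshape(420,560,3)
    def st(nm,b):
        m=np.all([(Fp[...,i]>b[i][0])&(Fp[...,i]<b[i][1]) for i in range(3)],0)
        if m.sum()>5: print(n,nm,m.sum(),np.percentile(Fp[m],[2,50,98],axis=0).round(1)[:,0])
    st("plate",((45,90),(-175,-60),(75,82)))
    st("carton",((60,200),(-175,-60),(66,73)))
E
python3 g.py
```

```text
[  24.66910983 -115.39633484   68.11184186] [-1.06110359  2.01718521  5.60766138] 0.22879076093485623 30.00102996826172
wrist plate 4243 [54.  63.1 66.9]
wrist carton 35751 [ 75.1 112.2 144.4]
side plate 65 [59.1 63.1 67.1]
side carton 974 [ 76.3 125.4 172.2]
```

Emit:
{"method": "servo_tool", "body": {
  "deltas": [-0.6, 0.1, 0, 0, 0, 0, 0, -0.6, 0.2, 0, 0, 0, 0, 0, -0.6, 0.3, 0, 0, 0, 0, 0, -0.6, 0.4, 0, 0, 0, 0, 0, -0.6, 0.5, 0, 0, 0, 0, 0, -0.6, 0.5, 0, 0, 0, 0, 0, -0.6, 0.5, 0, 0, 0, 0, 0]
}}

```text
time_s: 10.87
position: [0.5795, 0.0021, 0.0681]
tool_rot: [-0.0, 0.999, -0.054, 0.001]
wrist_force: [-0.7, 2.8, 5.5]
grip_width: 0.228
grasp_force: 30.0
```

```bash
python3 g.py
```

```text
[  29.51734313 -115.4511148    68.11886921] [-0.95554775  2.71921545  5.46537035] 0.22835947972433837 30.001130998134613
wrist plate 4274 [54.1 67.9 71.7]
wrist carton 37810 [ 75.1 114.9 149.2]
side plate 63 [63.9 68.  72. ]
side carton 968 [ 75.  125.5 172.5]
```

Emit:
{"method": "servo_tool", "body": {
  "deltas": [-0.6, 0.05, 0, 0, 0, 0, 0, -0.6, 0.1, 0, 0, 0, 0, 0, -0.6, 0.1, 0, 0, 0, 0, 0]
}}

```text
time_s: 11.22
position: [0.5803, 0.0021, 0.0681]
tool_rot: [-0.0, 0.999, -0.054, 0.001]
wrist_force: [-0.6, 2.2, 5.9]
grip_width: 0.231
grasp_force: 30.0
```

```bash
python3 g.py
```

```text
[  30.39399429 -115.43098802   68.11463674] [-0.86993228  2.07646164  5.91141124] 0.23074766892210355 30.001312494277954
wrist plate 4280 [54.1 68.7 72.6]
wrist carton 38208 [ 74.9 115.4 150. ]
side plate 69 [64.7 68.7 72.7]
side carton 961 [ 71.8 126.4 172.2]
```

Emit:
{"method": "servo_tool", "body": {
  "deltas": [-0.6, 0.05, 0, 0, 0, 0, 0, -0.6, 0.1, 0, 0, 0, 0, 0, -0.6, 0.15, 0, 0, 0, 0, 0]
}}

```text
time_s: 11.57
position: [0.5817, 0.0019, 0.0681]
tool_rot: [-0.0, 0.999, -0.054, 0.001]
wrist_force: [-2.0, 2.4, 6.5]
grip_width: 0.227
grasp_force: 30.0
```

Emit:
{"method": "servo_tool", "body": {
  "deltas": [-0.6, 0.05, 0, 0, 0, 0, 0, -0.6, 0.1, 0, 0, 0, 0, 0]
}}

```text
time_s: 11.73
position: [0.5825, 0.0018, 0.0681]
tool_rot: [-0.0, 0.999, -0.054, 0.0]
wrist_force: [-3.4, 3.2, 7.9]
grip_width: 0.224
grasp_force: 30.0
```

Emit:
{"method": "servo_tool", "body": {
  "deltas": [-0.6, 0.05, 0, 0, 0, 0, 0, -0.6, 0.1, 0, 0, 0, 0, 0]
}}

```text
time_s: 11.9
position: [0.5825, 0.0018, 0.0681]
tool_rot: [-0.0, 0.999, -0.054, -0.001]
wrist_force: [-5.8, 2.1, 8.6]
grip_width: 0.227
grasp_force: 30.0
```

```bash
python3 g.py
python3 - <<'E'
import pickle
from h import *
from bench import env
d=pickle.load(open("c0.pkl","rb"))["side"];c=env.capture("side")
for x in(d,c):
    Fp=f(cloud(x).reshape(-1,3)).reshape(420,560,3);k=x["color"].astype(int)
    m=(k.min(-1)>130)&(abs(Fp[...,0]-125)<45)&(abs(Fp[...,1]+117)<45)&(abs(Fp[...,2]-70)<6)
    print("label",m.sum(),Fp[m].mean(0))
    m=(abs(Fp[...,1]+117)<40)&(abs(Fp[...,2]-70)<4)&(Fp[...,0]>85)&(Fp[...,0]<200);print("far",np.percentile(Fp[m][:,0],[95,99]))
t=f(cloud(c).reshape(-1,3)).reshape(420,560,3)
cv2.imwrite("pics/side4.png",cv2.resize(c["color"][165:315,190:340],None,fx=4,fy=4,interpolation=cv2.INTER_CUBIC)[...,::-1])
E
```

```text
[  32.54648008 -115.47490384   68.10299635] [-5.97413554  1.48604467  8.61088216] 0.2270830578644017 30.00198394060135
wrist plate 4315 [53.7 70.9 74.7]
wrist carton 39001 [ 75.7 117.  152.1]
side plate 64 [67.  70.7 74.7]
side carton 934 [ 74.9 127.9 172.4]
label 147 [ 124.09079642 -113.27805461   70.51210287]
far [169.72472151 173.20344431]
label 150 [ 123.97011429 -113.33347689   70.70688216]
far [169.62567242 173.76452401]
```

View pics/side4.png

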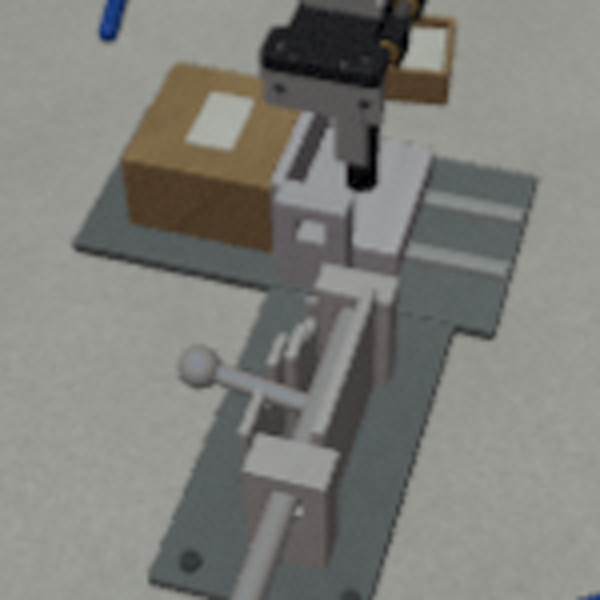

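The face plate touches the carton at (275,215), and the force rose from about 1 N to 6 N. The carton's label has not moved, and the handle lies in the keeper notch at (250,385). Release, rise and check.

Emit:
{"method": "servo_tool", "body": {
  "deltas": [-0.2, 0, 0, 0, 0, 0, 0, 0.2, 0, 0, 0, 0, 0, 0, 0.2, 0, 0, 0, 0, 0, 0, 0.2, 0, 0, 0, 0, 0, 0, 0.2, 0, 0, -2, 0, 0, 0, 0.2, 0, 0, -5, 0, 0, 0, 0.2, 0, 0, -8, 0, 0, 0, 0.2, 0, 0, -11, 0, 0, 0, 0.2, 0, 0, -11, 0, 0, 0, 0.2, 0, 0, -11, 0, 0, 0, 0.2, 0, 0, -11, 0, 0, 0]
}}

```text
time_s: 12.97
position: [0.5824, 0.0013, 0.1759]
tool_rot: [-0.0, 0.999, -0.054, -0.001]
wrist_force: [-0.8, -0.0, 0.3]
grip_width: 0.603
grasp_force: 0.0
```

```bash
python3 g.py
python3 - <<'E'
from h import *
from bench import env
c=env.capture("wrist");Fp=f(cloud(c).reshape(-1,3)).reshape(420,560,3)
m=(abs(Fp[...,1]+117)<30)&(Fp[...,0]>60)&(Fp[...,0]<100)
X=Fp[m]
for lo in range(66,86): 
    k=(X[:,0]>=lo)&(X[:,0]<lo+1)
    if k.any(): print(lo,np.percentile(X[k,2],[1,50]).round(1),end=' ')
E
```

```text
[  32.53311023 -115.93531028  175.89898608] [-0.79239871 -0.12895441  0.30895835] 0.6033836033643191 0.0
wrist plate 1652 [59.6 71.1 74.9]
wrist carton 19475 [ 76.3 127.6 172.5]
side plate 97 [66.8 70.8 75.2]
side carton 1027 [ 67.7 123.8 171.8]
66 [278.8 287.8] 67 [76.6 77.8] 68 [76.6 78.4] 69 [76.6 78.1] 70 [76.8 78.1] 71 [76.7 78.5] 72 [76.3 78. ] 73 [76.5 78. ] 74 [67.1 73.6] 75 [68.3 69.7] 76 [69.  70.1] 77 [68.6 70.2] 78 [68.6 70.2] 79 [69.  70.1] 80 [68. 70.] 81 [68.7 70.1] 82 [69.  70.1] 83 [68.6 70.1] 84 [68.8 70.3] 85 [68.9 70.1]
```

The plate top runs straight into the carton top at x ≈ 75 with no visible gap, and both are at rest. Handing in.

```bash
python3 -c "
from bench import env
print(env.finish_job())"
```

```text
the job is handed in; nothing more can be done
None
```

The job is handed in at about 13 s, no verdict returned: my last checks showed the bolt parked with its handle down in the keeper notch (fixture y ≈ 86 mm) and the guide face touching the carton, which had not measurably moved; the arm stayed clear of the bystanders.

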